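# Ready the laboratory balance: shut the draft shield, wake, tare, print

## Task

Get the laboratory balance ready for weighing with light touches of the fingertips: slide the glass lid of its draft shield fully shut, and with the lid shut tap the round power key, then the long tare bar, then the square print key at the right-hand end of the row, letting each key spring back before the next. Touch the balance only lightly, never press the other square key (the menu key), and do not grip or lift anything: leave the beaker standing on the pan and everything else on the bench where it is.

Things in the scene. Friction and masses are not known exactly. Their poses are not given: they have to be found in the camera images.
- balance: White laboratory balance, fixed; 360 mm deep (its x), 212 wide (y). Origin: middle of its footprint at bench height; x from key panel to rear, y to the operator's left. Front panel (x -180 to -55 mm) slopes up rearwards at 0.17 rad, with a display and a row of four white keys on a grey strip; then the glass chamber (x -50 to 110, walls 158 high) with sliding lid; then the rear housing, 157 high.
- shield_lid (a joint): Opening of the glass lid of the draft shield, in m: 0 fully shut, grows as the lid slides to the rear (balance +x), stop at 0.10. It starts 0.04 to 0.075 open. It stays where left and slides with about 1.5 N. Glass 164 x 196 mm, upper face 164 mm above the bench.
- lid_rib (a point): Middle of the top of the dark soft rubber rib across the lid near its front edge, for pushing the lid (it gives 0.7 mm per N): 70 mm long (balance y), 10 mm thick (x), 22 high above the glass; this point is 186 mm above the bench and moves with the lid. Lid shut: 23 mm towards the keys from the balance's origin.
- power_top (a point): Middle of the top of the power key: the round key, 20 mm across, at the robot's left end of the row (+y). All four key tops stand 8 mm proud of the panel, about 58 mm above the bench, tilted with it, 149 mm in front of the balance's origin. z of the point points out of the panel.
- power_key (a joint): How far the power key is pressed into the panel, in m: 0 out, 0.006 bottomed (hard stop). Sprung: it starts to move at 1 N, registers at 0.002 (3 N), takes 5 N at 0.004, bottoms with 7 N, springs back by itself. All four keys are alike in this. Lightly means under 20 N anywhere on the balance; gripping the rib exceeds it.
- tare_top (a point): Middle of the top of the tare key: the long bar, 56 mm along the row, 18 mm deep, 92 mm to the right of the power key.
- tare_key (a joint): How far the tare key is pressed, in m, as for the power key.
- print_top (a point): Middle of the top of the print key: the square key, 18 x 18 mm, at the right end of the row (-y), 64 mm to the right of the middle of the tare bar.
- print_key (a joint): How far the print key is pressed, in m, as for the power key.
- menu_top (a point): Middle of the top of the menu key: the other square key, 18 x 18 mm, between the power key and the tare bar, 38 mm from the middle of the power key. Not to be pressed.
- menu_key (a joint): How far the menu key is pressed, in m, as for the power key.
- pan_middle (a point): Middle of the top of the steel weighing pan (90 mm across, 82 mm above the bench) inside the glass chamber.
- beaker: Empty glass beaker, 47 mm across, 56 mm high, standing on the pan inside the draft shield; its rim is 138 mm above the bench, 21 mm below the lid. Origin: middle of its underside, z up.
- weight: Steel 200 g weight with a knob, 38 mm across, 58 mm high, standing beside the balance. Origin: middle of its underside.
- amber_jar: Amber glass jar with black cap, 66 mm across, 110 mm high, standing beside the balance. Origin: middle of its underside.
- wash_bottle: White plastic bottle with grey cap, 64 mm across, 160 mm high, standing beside the balance. Origin: middle of its underside.
- spatula: Flat steel spatula, 180 mm long, 14 mm wide, 4 mm thick, lying on the bench beside the balance. Origin: on its underside, 75 mm from the narrow end; x along it to the wide end.
- petri_stack: Stack of three petri dishes, 90 mm across, 47 mm high, on the bench. Origin: middle of its underside.
- tube_rack: Blue tube rack with five capped tubes, 130 x 56 mm, 88 mm high over the caps. Origin: middle of its underside; x along its length.

How it is judged:
On the way, in this order (a step that is already met when the one before it is completed fails the run):
1. the lid is slid fully shut, with no key pressed (value of joint shield_lid below 0.004 m and value of joint each of power_key, menu_key, tare_key, print_key below 0.001 m), for 0.1 s.
2. the power key alone is tapped, lid shut (value of joint power_key above 0.002 m and value of joint shield_lid below 0.004 m and value of joint each of menu_key, tare_key, print_key below 0.001 m), for 0.03 s.
3. then the tare bar alone is tapped, power key sprung back (value of joint tare_key above 0.002 m and value of joint shield_lid below 0.004 m and value of joint each of power_key, menu_key, print_key below 0.001 m), for 0.03 s.
4. then the print key alone is tapped, tare bar sprung back (value of joint print_key above 0.002 m and value of joint shield_lid below 0.004 m and value of joint each of power_key, menu_key, tare_key below 0.001 m), for 0.03 s.
At the end, for the whole second after the job is handed in: The lid is shut to within 4 mm, all four keys are out to within 1 mm, the beaker stands upright and still on the pan, and the beaker and the six other loose things are within 15 mm of where they began (all of step 1 and horizontal distance between beaker and pan_middle below 0.04 m and z of beaker in the frame of pan_middle below 0.004 m and angle between beaker's own z axis and vertical below 0.1 rad and linear speed of beaker below 0.02 m/s and distance of each of beaker, weight, amber_jar, wash_bottle, spatula, petri_stack, tube_rack from where it was at the start of the episode below 0.015 m); the robot touches nothing.
It fails at once if the menu key is pressed (1.5 mm or more) (value of joint menu_key above 0.0015 m).
It fails at once if a key is pressed while the lid is open (more than 6 mm) (value of joint shield_lid above 0.006 m and value of joint any of power_key, menu_key, tare_key, print_key above 0.002 m).
It fails at once if the balance, its keys or its lid are touched or gripped with more than 20 N (contact force between any of the fingers, the arm and balance above 20 N).
It fails at once if the beaker is moved (15 mm), lifted or tipped (distance of beaker from where it was at the start of the episode above 0.015 m or angle between beaker's own z axis and vertical above 0.2 rad or z of beaker in the frame of pan_middle above 0.006 m).
It fails at once if the weight, jar, bottle, spatula, dishes or tube rack is pushed or lifted (15 mm) or tipped (distance of any of weight, amber_jar, wash_bottle, spatula, petri_stack, tube_rack from where it was at the start of the episode above 0.015 m or angle between any of weight, amber_jar, wash_bottle, spatula, petri_stack, tube_rack's own z axis and vertical above 0.3 rad).
It also fails if it takes over 43 s, if anything falls off the work surface, if the arm or the gripper's body presses on something with over 40 N, if the wrist force passes 120 N, or if a joint passes its speed limit or range.

## Robot

A 7-joint arm with a two-finger parallel gripper is mounted at the origin on the work surface. World frame = base frame: x ahead of the robot, y to its left, z up, the work surface at z = 0. Lengths are in m, angles in rad, forces in N, time in s.
With the tool pointing down it reaches from about 0.4 to 0.85 m from the base axis. Payload 6.9 kg.
Tool frame: the origin (TCP) lies at the very end of the fingers, on their centre line; the grasp point (between the pads) lies 19 mm behind it; z points along the fingers, y is the line along which they close (so a half turn about z gives the same grasp; the last joint's range is limited). The gripper opens to 85 mm and grips with 20 to 120 N. Pads are 22 mm wide; open, the fingers measure 114 mm over their backs; the gripper's body (76 mm by 85 mm) begins 54 mm behind the grasp point. The pads swing forward as they close: fully open they stand 13 mm farther back than shut.
Start: joints at [1.371, 0.507, -0.238, 1.5, 0.126, 1.149, -0.155], TCP at [0.188, -0.596, 0.231] pointing down, gripper open.
Joint ranges: [-3.08, 3.08], [-0.24, 2.05], [-1.43, 1.35], [0, 2.5], [-1.52, 4.66], [0.17, 1.96], [-2.89, 2.89]. Speed limits (rad/s): [2.39, 2.39, 3.14, 3.14, 3.14, 3.14, 3.14].

## Interface

Orientations are given as a rotation vector (axis times angle).
In Python, from station import arm gives the robot as it stands.
- The arm moves only by the tool step_arm, never from a script. Its argument "steps" is a list of rows, each an object of numbers: "dx", "dy", "dz": the shift along the tool's x, y, z each as a share of 0.12 m, from -1 to 1; "turn": the turn about the tool's z as a share of 60 degrees, from -1 to 1. A call has 1 to 10 rows; each row is the pose to reach, as a shift and turn from the pose commanded when the call began, along the tool's axes at that moment; what a row does not reach only later rows make up. A row lasts 1/12 s, in which the tool goes at most 41.7 mm and 7.16 degrees, less where a joint would pass 70% of its speed; a pose out of reach is approached as far as the arm can. A call with a number of a shift or a turn outside -1 to 1 is refused whole. A call with a gripper value outside its range is refused whole. "claw" is the closure, from -1 (fully open) to 1 (shut), set as the call begins (left out, the last holds). The fingers move at their own pace and stop on an object; "grip_force" is the grip in N (left out, the last holds). Time passes only in rows, so rows that repeat a pose let the fingers close. It gives the time, the measured TCP pose, the force, the opening and the grip force at its end, in the units of the state.
- arm.get_obs(): the state, without advancing time (a new reading comes with each control period).
- arm.get_image(name): name is "scene" or "top"; returns a dict with "pixels" (480x640x3 uint8, blue, green, red), "fx", "fy", "cx", "cy" (pixels), "cam_to_world" (4x4, takes a point from camera to world coordinates). Camera axes: x right, y up, looking along -z (the intrinsics and any distortion apply to the point x, -y, -z); pixel columns grow to the right and rows downward; lengths in m; the calibration is good to about 2 mm. A picture is of the moment at which its call begins. There is no depth.
- arm.job_done(): hands the job in; it is judged then, once.
The state is a dict: "clock": time; "joint_positions": joint angles; "joint_velocities": joint speeds; "effort": joint torques, N m; "ee_pos": TCP position; "tcp_rot": TCP orientation; "wrist_force": force on the tool from outside, world axes, zero at the start; "wrist_torque": the same for the moment, N m; "opening": finger opening in m; "grip_force": force on a finger pad.
Only numpy, scipy, OpenCV 4.12 (cv2) and the standard library are available. Lean on these libraries where they do the work, as an engineer would, in place of code of your own. Each camera call takes 0.05 s, during which the arm holds its last target. There are 200 camera calls.

## Working session

There is one attempt and no reset: what is moved stays moved. The work goes in short steps, Python scripts to look and compute and a tool call to move; the robot and the scene stay as the last step left them, time stands still between calls to the robot, and variables do not carry over. Pictures are saved under pics/ and viewed, at most 10 in all, crops included, and the job is handed in when it is done.

Besides the shell and the picture viewer there is one more tool, called after "Request:" by a JSON object that holds its "op" and its "data", one argument or row to a line. step_arm: Moves the arm, as the interface text tells. Shift numbers are shares of 0.12 m and turn numbers shares of 60 degrees, none past 1 either way. Its arguments: {"type":"object","properties":{"steps":{"type":"array"},"claw":{"type":"number"},"grip_force":{"type":"number"}},"required":["steps"]}

```bash
mkdir -p pics; cat > h.py <<'E'
import numpy as np, cv2
from station import arm
def ray(im,u,v):
    M=np.array(im["cam_to_world"]); d=np.array([(u-im["cx"])/im["fx"],-(v-im["cy"])/im["fy"],-1.])
    return M[:3,3],M[:3,:3]@d
def onz(im,u,v,z):
    o,d=ray(im,u,v); return o+d*(z-o[2])/d[2]
def proj(im,p):
    M=np.array(im["cam_to_world"]); c=M[:3,:3].T@(np.array(p)-M[:3,3])
    return im["cx"]+im["fx"]*c[0]/-c[2], im["cy"]-im["fy"]*c[1]/-c[2]
E
python3 - <<'E'
from h import *
for n in("top","scene"):
    im=arm.get_image(n); cv2.imwrite(f"pics/{n}0.png",im["pixels"]); print(n,{k:im[k] for k in im if k!="pixels"})
    np.save(n,im,allow_pickle=True)
print(arm.get_obs())
E
```

```text
top {'fx': 503.0865510252672, 'fy': 503.0865510252672, 'cx': 326.81470508141757, 'cy': 233.69268015904942, 'cam_to_world': array([[-0.10478617,  0.97168243, -0.21178555,  0.32043392],
       [-0.99448272, -0.10342986,  0.01750381,  0.01740223],
       [-0.00489681,  0.21245122,  0.9771594 ,  1.31601945],
       [ 0.        ,  0.        ,  0.        ,  1.        ]])}
scene {'fx': 539.9635788589035, 'fy': 539.9635788589035, 'cx': 317.9354564372368, 'cy': 251.16727364692935, 'cam_to_world': array([[ 0.8832758 , -0.27851044,  0.37716813,  1.10108648],
       [ 0.46864612,  0.54839423, -0.69255655, -0.96360436],
       [-0.0139526 ,  0.78847682,  0.61490619,  0.96566056],
       [ 0.        ,  0.        ,  0.        ,  1.        ]])}
{'clock': 0.1, 'joint_positions': array([ 1.37050728,  0.50828692, -0.23753733,  1.50100297,  0.12570474,
        1.14894986, -0.15479757]), 'joint_velocities': array([ 0.00137969, -0.00314994, -0.00105036, -0.00246556,  0.00013699,
        0.00052885, -0.00102165]), 'effort': array([-4.90926279e-03, -6.21833611e+01, -2.19479039e+00, -2.50201946e+01,
        1.24549249e-02,  7.84920005e-03, -4.30587602e-05]), 'ee_pos': array([ 0.18794674, -0.5955963 ,  0.23050656]), 'tcp_rot': array([-3.10332577e+00, -4.78241943e-01,  4.45461146e-04]), 'wrist_force': array([-0.05834122,  0.24792136,  0.01235027]), 'wrist_torque': array([-0.03374649,  0.00668456,  0.01901269]), 'grip_force': 0.0, 'opening': 0.08554203159530331}
```

View pics/top0.png

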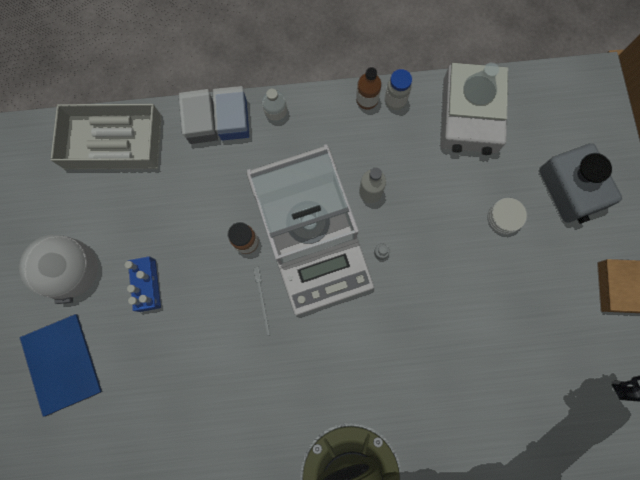

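View pics/scene0.png

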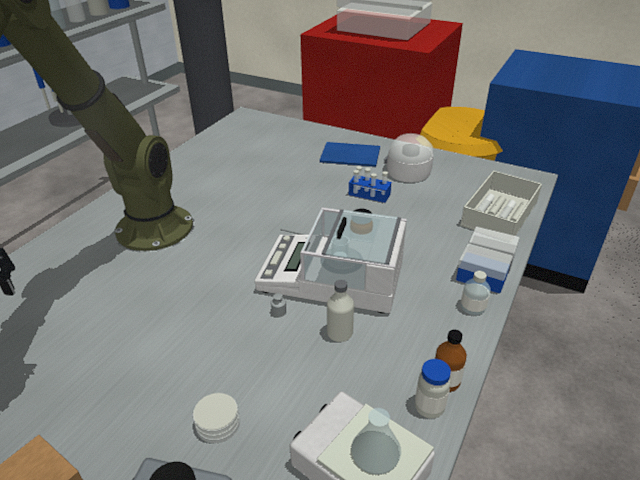

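The top view shows the balance with its rib near (307,212) and keys at about (302,299), (316,294), (337,287) and (360,279). The weight is at (382,252), the bottle at (373,183) and the arm at lower right. I'll zoom in and segment next.

```bash
python3 - <<'E'
from h import *
for n,(a,b,c,d) in (("top",(235,395,135,320)),("scene",(245,415,195,325))):
    im=np.load(n+".npy",allow_pickle=True).item(); g=im["pixels"]
    cv2.imwrite(f"pics/{n}c.png",cv2.resize(g[c:d,a:b],None,fx=3.2 if n=="top" else 4.5,fy=3.2 if n=="top" else 4.5,interpolation=cv2.INTER_CUBIC))
im=np.load("top.npy",allow_pickle=True).item(); g=cv2.cvtColor(im["pixels"],cv2.COLOR_BGR2GRAY)
def blobs(m,lo,hi):
    n,l,s,c=cv2.connectedComponentsWithStats(m.astype(np.uint8),connectivity=4)
    return [(c[i].round(2),s[i].tolist(),i,l) for i in range(1,n) if lo<s[i,4]<hi]
for t in (150,165,180):
    m=g>t; m[:270]=0;m[310:]=0;m[:,:285]=0;m[:,375:]=0
    print(t,[(b[0],b[1]) for b in blobs(m,15,400)])
for t in (40,55):
    m=g<t; m[:190]=0;m[235:]=0;m[:,:280]=0;m[:,335:]=0
    for b in blobs(m,15,400):
        r=cv2.minAreaRect(np.argwhere(b[3]==b[2])[:,::-1].astype(np.float32)); print(t,b[0],b[1],r)
E
```

```text
150 [(array([335.92, 275.25]), [328, 271, 16, 9, 64]), (array([320.88, 302.46]), [297, 294, 47, 16, 138])]
165 []
180 []
55 [306.02 212.02] [292, 206, 28, 13, 132] ((306.0000305175781, 212.00003051757812), (4.427187919616699, 28.46049690246582), 71.56504821777344)
```

View pics/topc.png

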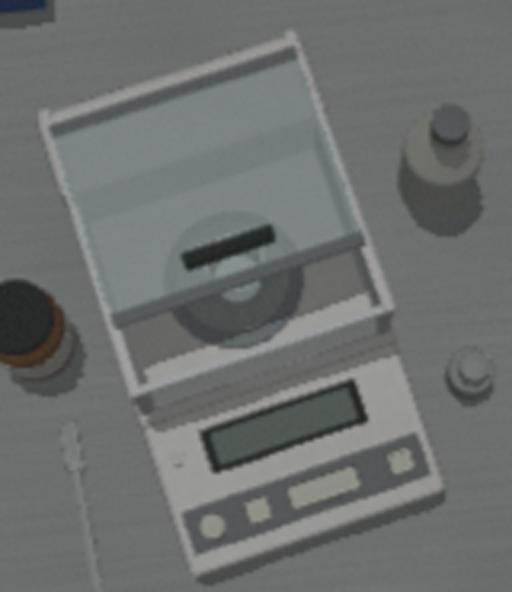

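View pics/scenec.png

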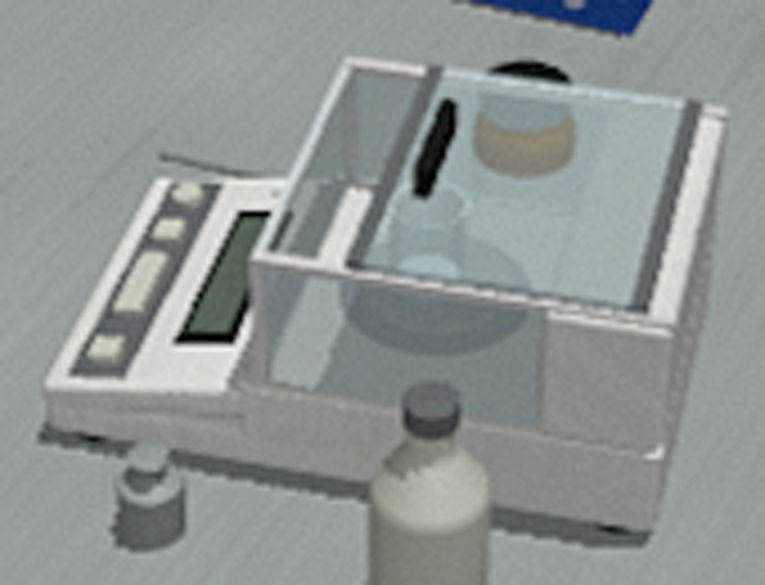

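The crops show all four keys clearly: top view power (301,299), menu (316,294), tare (336,287), print (360,279). The dark rib is at (306,212) in the top view. I'll refine the key positions and triangulate.

```bash
python3 - <<'E'
from h import *
T=np.load("top.npy",allow_pickle=True).item(); S=np.load("scene.npy",allow_pickle=True).item()
def cen(im,u,v,w,h,dark=False):
    b=im["pixels"].astype(float).mean(2); k=6
    u0,v0=int(u)-w,int(v)-h; p=cv2.resize(b[v0:v0+2*h+1,u0:u0+2*w+1].astype(np.float32),None,fx=k,fy=k,interpolation=cv2.INTER_CUBIC)
    q=cv2.normalize(p,None,0,255,cv2.NORM_MINMAX).astype(np.uint8)
    _,m=cv2.threshold(q,0,255,(cv2.THRESH_BINARY_INV if dark else cv2.THRESH_BINARY)+cv2.THRESH_OTSU)
    n,l,s,c=cv2.connectedComponentsWithStats(m); i=l[int((v-v0+.5)*k),int((u-u0+.5)*k)]
    return u0+(c[i][0]+.5)/k-.5, v0+(c[i][1]+.5)/k-.5, s[i].tolist()
def tri(a,b):
    (o1,d1),(o2,d2)=ray(T,*a),ray(S,*b); A=np.stack([d1,-d2],1); t=np.linalg.lstsq(A,o2-o1,rcond=None)[0]
    p,q=o1+d1*t[0],o2+d2*t[1]; return (p+q)/2,np.linalg.norm(p-q)
K={"power":((301.3,299.4,5,5),(286.8,237.9,4,3)),"menu":((315.6,294.4,5,5),(282.5,245.5,4,3)),"tare":((336.3,287.5,13,8),(276.1,257.4,8,9)),"print":((360.3,279.1,5,5),(268.3,272.3,5,4))}
P={}
for n,(a,b) in K.items():
    ca,cb=cen(T,*a),cen(S,*b); P[n]=onz(T,*ca[:2],.058); 
    print(n,np.round(ca[:2],2),ca[2],np.round(cb[:2],2),cb[2],"topz",P[n].round(4),"scenez",onz(S,*cb[:2],.058).round(4),"tri",tri(ca[:2],cb[:2]))
d=P["power"]-P["print"]; print("power-print",np.linalg.norm(d),"yaw of bal y",np.arctan2(-d[0],d[1]))
ca=cen(T,306,212,18,12,True); print("rib",ca,onz(T,*ca[:2],.180))
cb=cen(S,341.5,227.5,6,14,True); print(cb,onz(S,*cb[:2],.180), tri(ca[:2],cb[:2]))
E
```

```text
power [300.87 298.97] [9, 11, 47, 44, 1625] [286.01 236.1 ] [0, 0, 54, 36, 1415] topz [0.4345 0.0765 0.058 ] scenez [0.4309 0.0791 0.058 ] tri (array([0.43370804, 0.0759764 , 0.06112997]), np.float64(0.001345910084334874))
menu [315.24 293.98] [10, 8, 48, 48, 1630] [282.08 245.29] [7, 10, 41, 26, 871] topz [0.4431 0.0397 0.058 ] scenez [0.4431 0.037  0.058 ] tri (array([0.44260991, 0.03925338, 0.05646808]), np.float64(0.0015790003085220316))
tare [335.74 286.94] [13, 13, 134, 76, 5195] [275.79 257.07] [15, 17, 69, 79, 2815] topz [ 0.4552 -0.013   0.058 ] scenez [ 0.455  -0.0158  0.058 ] tri (array([ 0.45462366, -0.0136312 ,  0.05652407]), np.float64(0.0018114633395784543))
print [359.86 278.66] [7, 7, 50, 48, 1679] [268.08 271.62] [10, 9, 47, 31, 1089] topz [ 0.4695 -0.0755  0.058 ] scenez [ 0.4689 -0.0771  0.058 ] tri (array([ 0.46899569, -0.07595876,  0.05733528]), np.float64(0.001391522104674445))
power-print 0.15597851073701285 yaw of bal y 0.2259022982945838
rib (np.float64(306.02588852588855), np.float64(211.94520344520345), [21, 31, 179, 88, 6734]) [0.62342728 0.03984584 0.18      ]
(np.float64(341.2232741359798), np.float64(227.6727387481501), [11, 24, 58, 133, 3829]) [0.62634856 0.03216439 0.18      ] (array([0.62393891, 0.03939742, 0.17494102]), np.float64(0.001950571168654177))
```

Request:
{"op": "step_arm", "data": {
  "steps": [
    {"turn": 0.077,"dz": -0.2},
    {"turn": 0.077,"dz": -0.2},
    {"turn": 0.077,"dz": -0.2},
    {"turn": 0.077,"dz": -0.2}
  ],
  "claw": 1,
  "grip_force": 20
}}

```text
validation failed for argument at $.st...
```

Request:
{"op": "step_arm", "data": {
  "steps": [
    {"dx": 1,"dy": -0.87},
    {"dx": 1,"dy": -0.87},
    {"dx": 1,"dy": -0.87},
    {"dx": 1,"dy": -0.87},
    {"dx": 1,"dy": -0.87},
    {"dx": 1,"dy": -0.87}
  ]
}}

```text
validation failed for argument at $.st...
```

Request:
{"op": "step_arm", "data": {
  "steps": [
    {"dx": 1,"dy": -0.87},
    {"dx": 1,"dy": -0.87},
    {"dx": 1,"dy": -0.87},
    {"dx": 1,"dy": -0.87},
    {"dx": 1,"dy": -0.87},
    {"dx": 1,"dy": -0.87}
  ]
}}

```text
validation failed for argument at $.st...
```

Request:
{"op": "step_arm", "data": {
  "steps": [
    {"dx": 0,"dy": 0,"dz": -0.2,"turn": 0.077},
    {"dx": 0,"dy": 0,"dz": -0.2,"turn": 0.077},
    {"dx": 0,"dy": 0,"dz": -0.2,"turn": 0.077},
    {"dx": 0,"dy": 0,"dz": -0.2,"turn": 0.077}
  ],
  "claw": 1,
  "grip_force": 20
}}

```text
clock: 0.43
ee_pos: [0.1881, -0.5958, 0.2548]
tcp_rot: [-3.121, -0.355, 0.0]
wrist_force: [-0.1, 0.4, -1.1]
opening: 0.0386
grip_force: 0.0
```

Request:
{"op": "step_arm", "data": {
  "steps": [
    {"dx": 1,"dy": -0.87,"dz": 0,"turn": 0},
    {"dx": 1,"dy": -0.87,"dz": 0,"turn": 0},
    {"dx": 1,"dy": -0.87,"dz": 0,"turn": 0},
    {"dx": 1,"dy": -0.87,"dz": 0,"turn": 0},
    {"dx": 1,"dy": -0.87,"dz": 0,"turn": 0}
  ]
}}

```text
clock: 0.85
ee_pos: [0.2873, -0.4605, 0.255]
tcp_rot: [-3.116, -0.369, -0.004]
wrist_force: [0.5, 0.3, 0.1]
opening: 0.0004
grip_force: 0.0
```

Request:
{"op": "step_arm", "data": {
  "steps": [
    {"dx": 1,"dy": -0.87,"dz": 0,"turn": 0},
    {"dx": 1,"dy": -0.87,"dz": 0,"turn": 0},
    {"dx": 1,"dy": -0.87,"dz": 0,"turn": 0},
    {"dx": 1,"dy": -0.87,"dz": 0,"turn": 0},
    {"dx": 1,"dy": -0.87,"dz": 0,"turn": 0}
  ]
}}

```text
clock: 1.27
ee_pos: [0.38, -0.332, 0.2551]
tcp_rot: [-3.116, -0.37, -0.004]
wrist_force: [0.5, 0.4, -0.7]
opening: 0.0003
grip_force: 0.0
```

Request:
{"op": "step_arm", "data": {
  "steps": [
    {"dx": 1,"dy": -0.87,"dz": 0,"turn": 0},
    {"dx": 1,"dy": -0.87,"dz": 0,"turn": 0},
    {"dx": 1,"dy": -0.87,"dz": 0,"turn": 0},
    {"dx": 1,"dy": -0.87,"dz": 0,"turn": 0},
    {"dx": 1,"dy": -0.87,"dz": 0,"turn": 0}
  ]
}}

```text
clock: 1.68
ee_pos: [0.473, -0.2032, 0.255]
tcp_rot: [-3.116, -0.37, -0.004]
wrist_force: [-0.3, 0.5, -0.5]
opening: 0.0001
grip_force: 0.0
```

Request:
{"op": "step_arm", "data": {
  "steps": [
    {"dx": 1,"dy": -0.87,"dz": 0,"turn": 0},
    {"dx": 1,"dy": -0.87,"dz": 0,"turn": 0},
    {"dx": 1,"dy": -0.87,"dz": 0,"turn": 0},
    {"dx": 1,"dy": -0.87,"dz": 0,"turn": 0},
    {"dx": 1,"dy": -0.87,"dz": 0,"turn": 0}
  ]
}}

```text
clock: 2.1
ee_pos: [0.5658, -0.0742, 0.2545]
tcp_rot: [-3.115, -0.368, -0.003]
wrist_force: [0.3, 0.5, 0.2]
opening: -0.0003
grip_force: 0.0
```

Request:
{"op": "step_arm", "data": {
  "steps": [
    {"dx": 1,"dy": -0.87,"dz": 0,"turn": 0},
    {"dx": 1,"dy": -0.87,"dz": 0,"turn": 0},
    {"dx": 1,"dy": -0.87,"dz": 0,"turn": 0},
    {"dx": 1,"dy": -0.87,"dz": 0,"turn": 0},
    {"dx": 1,"dy": -0.87,"dz": 0,"turn": 0},
    {"dx": 1,"dy": -0.87,"dz": 0,"turn": 0},
    {"dx": 1,"dy": -0.87,"dz": 0,"turn": 0}
  ]
}}

```text
clock: 2.68
ee_pos: [0.6561, 0.0452, 0.2542]
tcp_rot: [3.121, 0.353, -0.003]
wrist_force: [0.7, 0.4, -0.1]
opening: 0.0002
grip_force: 0.0
```

Request:
{"op": "step_arm", "data": {
  "steps": [
    {"dx": 0,"dy": 0,"dz": 0.2,"turn": 0},
    {"dx": 0,"dy": 0,"dz": 0.4,"turn": 0},
    {"dx": 0,"dy": 0,"dz": 0.47,"turn": 0},
    {"dx": 0,"dy": 0,"dz": 0.47,"turn": 0},
    {"dx": 0,"dy": 0,"dz": 0.47,"turn": 0}
  ]
}}

```text
clock: 3.1
ee_pos: [0.6563, 0.0453, 0.1993]
tcp_rot: [3.122, 0.35, -0.001]
wrist_force: [-0.4, 0.1, 0.6]
opening: 0.0001
grip_force: 0.0
```

```bash
python3 - <<'E'
from h import *
im=arm.get_image("scene"); g=im["pixels"][175:325,245:425]
cv2.imwrite("pics/s1.png",cv2.resize(g,None,fx=3.8,fy=3.8,interpolation=cv2.INTER_CUBIC)); o=arm.get_obs(); print(o["ee_pos"],o["wrist_force"],proj(im,o["ee_pos"]))
E
```

```text
[0.65686942 0.04581138 0.20014439] [-0.35215677 -0.03991957  0.21053877] (np.float64(354.8283066217524), np.float64(221.41627729412107))
```

View pics/s1.png

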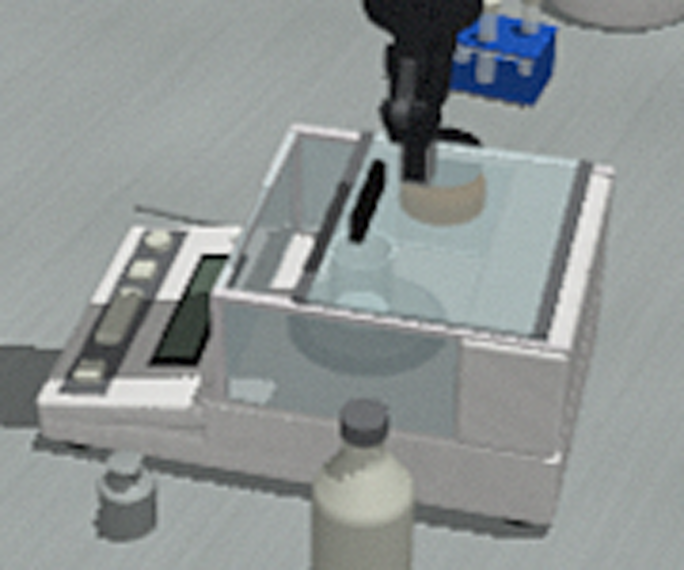

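The closed fingertip (crop (415,180)) hangs behind the rib (367,200) with a clear gap. I'll lower it and push.

Request:
{"op": "step_arm", "data": {
  "steps": [
    {"dx": 0,"dy": 0,"dz": 0.06,"turn": 0},
    {"dx": 0,"dy": 0,"dz": 0.12,"turn": 0},
    {"dx": 0,"dy": 0,"dz": 0.18,"turn": 0},
    {"dx": 0,"dy": 0,"dz": 0.22,"turn": 0},
    {"dx": 0,"dy": 0,"dz": 0.22,"turn": 0}
  ]
}}

```text
clock: 3.57
ee_pos: [0.6557, 0.0467, 0.1709]
tcp_rot: [3.122, 0.353, -0.004]
wrist_force: [-0.1, 0.4, -0.4]
opening: 0.0003
grip_force: 0.0
```

Request:
{"op": "step_arm", "data": {
  "steps": [
    {"dx": -0.04,"dy": 0,"dz": 0,"turn": 0},
    {"dx": -0.08,"dy": 0,"dz": 0,"turn": 0},
    {"dx": -0.12,"dy": 0,"dz": 0,"turn": 0},
    {"dx": -0.16,"dy": 0,"dz": 0,"turn": 0},
    {"dx": -0.2,"dy": 0,"dz": 0,"turn": 0},
    {"dx": -0.23,"dy": 0,"dz": 0,"turn": 0},
    {"dx": -0.25,"dy": 0,"dz": 0,"turn": 0}
  ]
}}

```text
clock: 4.15
ee_pos: [0.627, 0.0401, 0.1729]
tcp_rot: [-3.122, -0.353, -0.001]
wrist_force: [1.2, 0.9, 0.1]
opening: 0.0002
grip_force: 0.8
```

Request:
{"op": "step_arm", "data": {
  "steps": [
    {"dx": -0.03,"dy": 0,"dz": 0,"turn": 0},
    {"dx": -0.06,"dy": 0,"dz": 0,"turn": 0},
    {"dx": -0.09,"dy": 0,"dz": 0,"turn": 0},
    {"dx": -0.12,"dy": 0,"dz": 0,"turn": 0},
    {"dx": -0.15,"dy": 0,"dz": 0,"turn": 0},
    {"dx": -0.18,"dy": 0,"dz": 0,"turn": 0},
    {"dx": -0.2,"dy": 0,"dz": 0,"turn": 0},
    {"dx": -0.22,"dy": 0,"dz": 0,"turn": 0}
  ]
}}

```text
clock: 4.82
ee_pos: [0.6012, 0.0341, 0.1725]
tcp_rot: [3.122, 0.353, -0.0]
wrist_force: [1.9, 0.4, 2.1]
opening: 0.0002
grip_force: 0.8
```

Request:
{"op": "step_arm", "data": {
  "steps": [
    {"dx": -0.01,"dy": 0,"dz": 0,"turn": 0},
    {"dx": -0.02,"dy": 0,"dz": 0,"turn": 0},
    {"dx": -0.03,"dy": 0,"dz": 0,"turn": 0},
    {"dx": -0.03,"dy": 0,"dz": 0,"turn": 0},
    {"dx": -0.03,"dy": 0,"dz": 0,"turn": 0}
  ]
}}

```text
clock: 5.23
ee_pos: [0.5979, 0.0333, 0.1724]
tcp_rot: [3.122, 0.353, -0.0]
wrist_force: [1.3, 0.1, 1.0]
opening: 0.0002
grip_force: 0.6
```

Request:
{"op": "step_arm", "data": {
  "steps": [
    {"dx": -0.015,"dy": 0,"dz": 0,"turn": 0},
    {"dx": -0.03,"dy": 0,"dz": 0,"turn": 0},
    {"dx": -0.045,"dy": 0,"dz": 0,"turn": 0},
    {"dx": -0.045,"dy": 0,"dz": 0,"turn": 0}
  ]
}}

```text
clock: 5.57
ee_pos: [0.5922, 0.032, 0.1724]
tcp_rot: [3.122, 0.353, -0.001]
wrist_force: [1.9, 1.2, 0.7]
opening: 0.0
grip_force: 0.6
```

Request:
{"op": "step_arm", "data": {
  "steps": [
    {"dx": -0.01,"dy": 0,"dz": 0,"turn": 0},
    {"dx": -0.02,"dy": 0,"dz": 0,"turn": 0},
    {"dx": -0.02,"dy": 0,"dz": 0,"turn": 0}
  ]
}}

```text
clock: 5.82
ee_pos: [0.5901, 0.0316, 0.1724]
tcp_rot: [-3.122, -0.353, 0.001]
wrist_force: [0.5, 0.2, -0.4]
opening: 0.0002
grip_force: 0.6
```

Request:
{"op": "step_arm", "data": {
  "steps": [
    {"dx": -0.01,"dy": 0,"dz": 0,"turn": 0},
    {"dx": -0.02,"dy": 0,"dz": 0,"turn": 0},
    {"dx": -0.02,"dy": 0,"dz": 0,"turn": 0}
  ]
}}

```text
clock: 6.07
ee_pos: [0.5879, 0.031, 0.1725]
tcp_rot: [-3.122, -0.353, -0.0]
wrist_force: [2.4, 0.6, -1.8]
opening: 0.0002
grip_force: 1.0
```

Request:
{"op": "step_arm", "data": {
  "steps": [
    {"dx": -0.01,"dy": 0,"dz": 0,"turn": 0},
    {"dx": -0.015,"dy": 0,"dz": 0,"turn": 0},
    {"dx": -0.015,"dy": 0,"dz": 0,"turn": 0}
  ]
}}

```text
clock: 6.32
ee_pos: [0.5866, 0.0308, 0.1725]
tcp_rot: [-3.122, -0.353, -0.001]
wrist_force: [4.4, 1.0, -2.8]
opening: -0.0002
grip_force: 2.0
```

Request:
{"op": "step_arm", "data": {
  "steps": [
    {"dx": -0.01,"dy": 0,"dz": 0,"turn": 0},
    {"dx": -0.015,"dy": 0,"dz": 0,"turn": 0},
    {"dx": -0.015,"dy": 0,"dz": 0,"turn": 0}
  ]
}}

```text
clock: 6.57
ee_pos: [0.5852, 0.0305, 0.1725]
tcp_rot: [-3.121, -0.353, -0.003]
wrist_force: [6.1, 1.4, -4.3]
opening: 0.0001
grip_force: 3.1
```

Request:
{"op": "step_arm", "data": {
  "steps": [
    {"dx": 0.05,"dy": 0,"dz": 0,"turn": 0},
    {"dx": 0.1,"dy": 0,"dz": 0,"turn": 0},
    {"dx": 0.1,"dy": 0,"dz": -0.2,"turn": 0},
    {"dx": 0.1,"dy": 0,"dz": -0.4,"turn": 0},
    {"dx": 0.1,"dy": 0,"dz": -0.5,"turn": 0},
    {"dx": 0.1,"dy": 0,"dz": -0.5,"turn": 0}
  ]
}}

```text
clock: 7.07
ee_pos: [0.5973, 0.0334, 0.2354]
tcp_rot: [3.122, 0.353, 0.005]
wrist_force: [0.6, 0.1, -0.2]
opening: -0.0
grip_force: 0.0
```

```bash
python3 - <<'E'
from h import *
im=arm.get_image("scene"); g=im["pixels"][175:325,245:425]
cv2.imwrite("pics/s2.png",cv2.resize(g,None,fx=3.8,fy=3.8,interpolation=cv2.INTER_CUBIC)); o=arm.get_obs(); p=o["ee_pos"]; print(p,o["wrist_force"])
X=np.array([.9745,.224,0]);Y=np.array([.224,-.9745,0])
for n,k in (("power",(.434,.0772)),("tare",(.4549,-.0142)),("print",(.4691,-.0762))):
    d=np.array([*k,.058])-p; print(n,"dx,dy,dz m",(d@X).round(4),(d@Y).round(4),(-d[2]).round(4))
E
```

```text
[0.59661914 0.03314179 0.23362571] [-0.22235461  0.66204505 -0.60290893]
power dx,dy,dz m -0.1486 -0.0794 0.1756
tare dx,dy,dz m -0.1487 0.0144 0.1756
print dx,dy,dz m -0.1488 0.078 0.1756
```

View pics/s2.png

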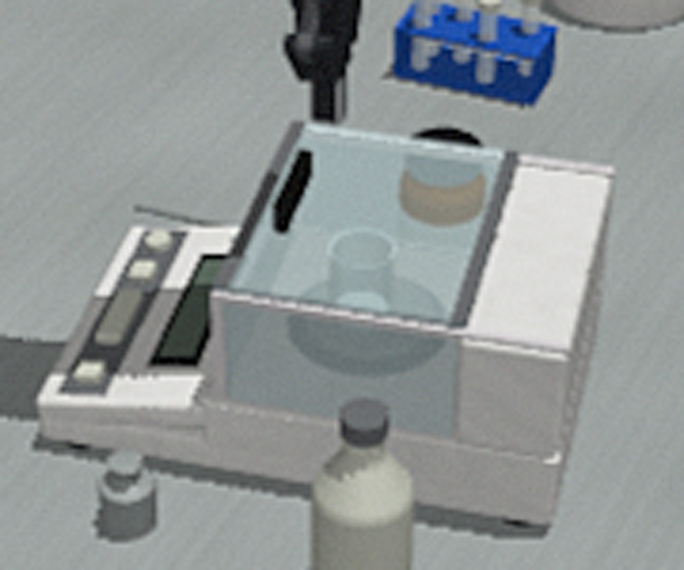

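The lid looks shut in the view: its front edge lines up with the chamber front and the beaker is undisturbed. Next I'll move over the power key.

Request:
{"op": "step_arm", "data": {
  "steps": [
    {"dx": -0.8,"dy": -0.53,"dz": 0,"turn": 0},
    {"dx": -0.8,"dy": -0.53,"dz": 0,"turn": 0},
    {"dx": -0.8,"dy": -0.53,"dz": 0,"turn": 0},
    {"dx": -0.8,"dy": -0.53,"dz": 0,"turn": 0}
  ]
}}

```text
clock: 7.45
ee_pos: [0.4817, 0.0759, 0.2315]
tcp_rot: [3.121, 0.361, -0.01]
wrist_force: [-0.6, 0.0, 0.6]
opening: 0.0002
grip_force: 0.0
```

Request:
{"op": "step_arm", "data": {
  "steps": [
    {"dx": -0.45,"dy": -0.13,"dz": 0.3,"turn": 0},
    {"dx": -0.45,"dy": -0.13,"dz": 0.6,"turn": 0},
    {"dx": -0.45,"dy": -0.13,"dz": 0.8,"turn": 0},
    {"dx": -0.45,"dy": -0.13,"dz": 0.8,"turn": 0},
    {"dx": -0.45,"dy": -0.13,"dz": 0.8,"turn": 0},
    {"dx": -0.45,"dy": -0.13,"dz": 0.8,"turn": 0}
  ]
}}

```text
clock: 7.95
ee_pos: [0.4336, 0.077, 0.1374]
tcp_rot: [-3.121, -0.353, -0.001]
wrist_force: [-0.1, 0.4, 0.4]
opening: 0.0002
grip_force: 0.0
```

```bash
python3 - <<'E'
from h import *
o=arm.get_obs(); p=o["ee_pos"]; print(p,o["tcp_rot"],o["wrist_force"])
X=np.array([.9745,.224,0]);Y=np.array([.224,-.9745,0])
d=np.array([.434,.0772,.058])-p; print((d@X)/.12,(d@Y)/.12,-d[2]/.12)
E
```

```text
[0.43363925 0.07698929 0.1374147 ] [-3.12134676e+00 -3.52852227e-01 -1.03846103e-03] [-0.13664478  0.43439123  0.42284345]
0.003322911265005239 -0.001037720078704531 0.6617891364920523
```

Request:
{"op": "step_arm", "data": {
  "steps": [
    {"dx": 0,"dy": 0,"dz": 0.2,"turn": 0},
    {"dx": 0,"dy": 0,"dz": 0.4,"turn": 0},
    {"dx": 0,"dy": 0,"dz": 0.52,"turn": 0},
    {"dx": 0,"dy": 0,"dz": 0.57,"turn": 0},
    {"dx": 0,"dy": 0,"dz": 0.6,"turn": 0},
    {"dx": 0,"dy": 0,"dz": 0.6,"turn": 0}
  ]
}}

```text
clock: 8.45
ee_pos: [0.4334, 0.0769, 0.0651]
tcp_rot: [-3.122, -0.353, -0.002]
wrist_force: [-0.3, 0.4, 0.5]
opening: -0.0001
grip_force: 0.0
```

Request:
{"op": "step_arm", "data": {
  "steps": [
    {"dx": 0,"dy": 0,"dz": 0.015,"turn": 0},
    {"dx": 0,"dy": 0,"dz": 0.03,"turn": 0},
    {"dx": 0,"dy": 0,"dz": 0.045,"turn": 0},
    {"dx": 0,"dy": 0,"dz": 0.045,"turn": 0}
  ]
}}

```text
clock: 8.78
ee_pos: [0.4327, 0.0767, 0.0594]
tcp_rot: [-3.122, -0.353, -0.002]
wrist_force: [1.4, 0.4, 0.8]
opening: -0.0003
grip_force: 0.5
```

Request:
{"op": "step_arm", "data": {
  "steps": [
    {"dx": 0,"dy": 0,"dz": 0.01,"turn": 0},
    {"dx": 0,"dy": 0,"dz": 0.02,"turn": 0},
    {"dx": 0,"dy": 0,"dz": 0.02,"turn": 0}
  ]
}}

```text
clock: 9.03
ee_pos: [0.4331, 0.0768, 0.0569]
tcp_rot: [-3.121, -0.353, -0.002]
wrist_force: [1.4, 0.6, 3.9]
opening: 0.0001
grip_force: 1.7
```

Request:
{"op": "step_arm", "data": {
  "steps": [
    {"dx": 0,"dy": 0,"dz": 0.01,"turn": 0},
    {"dx": 0,"dy": 0,"dz": 0.01,"turn": 0},
    {"dx": 0,"dy": 0,"dz": 0.01,"turn": 0}
  ]
}}

```text
clock: 9.28
ee_pos: [0.433, 0.0769, 0.0557]
tcp_rot: [-3.122, -0.353, -0.002]
wrist_force: [3.0, -0.7, 4.7]
opening: -0.0003
grip_force: 2.3
```

Request:
{"op": "step_arm", "data": {
  "steps": [
    {"dx": 0,"dy": 0,"dz": -0.1,"turn": 0},
    {"dx": 0,"dy": 0,"dz": -0.25,"turn": 0},
    {"dx": 0,"dy": 0,"dz": -0.25,"turn": 0},
    {"dx": 0,"dy": 0.39,"dz": -0.25,"turn": 0},
    {"dx": 0,"dy": 0.78,"dz": -0.25,"turn": 0},
    {"dx": 0,"dy": 0.78,"dz": -0.25,"turn": 0},
    {"dx": 0,"dy": 0.78,"dz": -0.25,"turn": 0},
    {"dx": 0,"dy": 0.78,"dz": -0.25,"turn": 0}
  ]
}}

```text
clock: 9.95
ee_pos: [0.4523, -0.015, 0.0848]
tcp_rot: [-3.122, -0.349, 0.003]
wrist_force: [-0.4, -0.5, 0.2]
opening: 0.0
grip_force: 0.0
```

```bash
python3 - <<'E'
from h import *
o=arm.get_obs(); p=o["ee_pos"]; print(p,o["tcp_rot"],o["wrist_force"])
X=np.array([.9745,.224,0]);Y=np.array([.224,-.9745,0])
d=np.array([.4549,-.0142,.058])-p; print((d@X)/.12,(d@Y)/.12,-d[2]/.12)
E
```

```text
[ 0.45226923 -0.01502416  0.08479683] [-3.12162402e+00 -3.49349983e-01  3.01199128e-03] [-0.41199097 -0.45372507  0.19325486]
0.02290248079957668 -0.00178209229723428 0.2233069255856179
```

Request:
{"op": "step_arm", "data": {
  "steps": [
    {"dx": 0.01,"dy": 0,"dz": 0.1,"turn": 0},
    {"dx": 0.01,"dy": 0,"dz": 0.17,"turn": 0},
    {"dx": 0.01,"dy": 0,"dz": 0.19,"turn": 0},
    {"dx": 0.01,"dy": 0,"dz": 0.21,"turn": 0},
    {"dx": 0.01,"dy": 0,"dz": 0.21,"turn": 0}
  ]
}}

```text
clock: 10.37
ee_pos: [0.4538, -0.0134, 0.0599]
tcp_rot: [-3.121, -0.355, 0.002]
wrist_force: [-0.3, -0.1, -0.0]
opening: 0.0001
grip_force: 0.0
```

Request:
{"op": "step_arm", "data": {
  "steps": [
    {"dx": 0,"dy": 0,"dz": 0.01,"turn": 0},
    {"dx": 0,"dy": 0,"dz": 0.02,"turn": 0},
    {"dx": 0,"dy": 0,"dz": 0.02,"turn": 0}
  ]
}}

```text
clock: 10.62
ee_pos: [0.4545, -0.0138, 0.0581]
tcp_rot: [-3.121, -0.354, -0.001]
wrist_force: [-1.5, 1.6, 3.4]
opening: 0.0002
grip_force: 1.2
```

Request:
{"op": "step_arm", "data": {
  "steps": [
    {"dx": 0,"dy": 0,"dz": 0.01,"turn": 0},
    {"dx": 0,"dy": 0,"dz": 0.02,"turn": 0},
    {"dx": 0,"dy": 0,"dz": 0.02,"turn": 0}
  ]
}}

```text
clock: 10.87
ee_pos: [0.4549, -0.0139, 0.0557]
tcp_rot: [-3.121, -0.353, -0.002]
wrist_force: [-1.0, 2.5, 5.1]
opening: 0.0001
grip_force: 2.4
```

Request:
{"op": "step_arm", "data": {
  "steps": [
    {"dx": 0,"dy": 0,"dz": -0.1,"turn": 0},
    {"dx": 0,"dy": 0,"dz": -0.25,"turn": 0},
    {"dx": 0,"dy": 0,"dz": -0.25,"turn": 0},
    {"dx": 0,"dy": 0.27,"dz": -0.25,"turn": 0},
    {"dx": 0,"dy": 0.53,"dz": -0.25,"turn": 0},
    {"dx": 0,"dy": 0.53,"dz": -0.25,"turn": 0},
    {"dx": 0,"dy": 0.53,"dz": -0.25,"turn": 0},
    {"dx": 0,"dy": 0.53,"dz": -0.25,"turn": 0}
  ]
}}

```text
clock: 11.53
ee_pos: [0.4681, -0.0763, 0.085]
tcp_rot: [-3.121, -0.351, 0.001]
wrist_force: [-0.0, -0.3, -0.5]
opening: 0.0002
grip_force: 0.0
```

```bash
python3 - <<'E'
from h import *
o=arm.get_obs(); p=o["ee_pos"]; print(p,o["tcp_rot"],o["wrist_force"])
X=np.array([.9745,.224,0]);Y=np.array([.224,-.9745,0])
d=np.array([.4691,-.0762,.058])-p; print((d@X)/.12,(d@Y)/.12,-d[2]/.12)
E
```

```text
[ 0.46810018 -0.07628571  0.08503522] [-3.12145931e+00 -3.51329798e-01  1.29645825e-03] [-0.03107875 -0.27556543 -0.47185377]
0.008279405957987205 0.001170265631527004 0.22529352574977007
```

Request:
{"op": "step_arm", "data": {
  "steps": [
    {"dx": 0,"dy": 0,"dz": 0.1,"turn": 0},
    {"dx": 0,"dy": 0,"dz": 0.17,"turn": 0},
    {"dx": 0,"dy": 0,"dz": 0.19,"turn": 0},
    {"dx": 0,"dy": 0,"dz": 0.21,"turn": 0},
    {"dx": 0,"dy": 0,"dz": 0.21,"turn": 0}
  ]
}}

```text
clock: 11.95
ee_pos: [0.4682, -0.0756, 0.0599]
tcp_rot: [-3.121, -0.354, 0.002]
wrist_force: [-0.1, -0.5, 0.3]
opening: 0.0001
grip_force: 0.0
```

Request:
{"op": "step_arm", "data": {
  "steps": [
    {"dx": 0,"dy": 0,"dz": 0.01,"turn": 0},
    {"dx": 0,"dy": 0,"dz": 0.02,"turn": 0},
    {"dx": 0,"dy": 0,"dz": 0.02,"turn": 0}
  ]
}}

```text
clock: 12.2
ee_pos: [0.4688, -0.0759, 0.0581]
tcp_rot: [-3.121, -0.353, -0.001]
wrist_force: [-1.2, 1.0, 2.1]
opening: -0.0001
grip_force: 1.2
```

Request:
{"op": "step_arm", "data": {
  "steps": [
    {"dx": 0,"dy": 0,"dz": 0.01,"turn": 0},
    {"dx": 0,"dy": 0,"dz": 0.015,"turn": 0},
    {"dx": 0,"dy": 0,"dz": 0.015,"turn": 0}
  ]
}}

```text
clock: 12.45
ee_pos: [0.4691, -0.0759, 0.0563]
tcp_rot: [-3.121, -0.353, -0.002]
wrist_force: [-0.6, 3.6, 4.6]
opening: 0.0003
grip_force: 2.1
```

Request:
{"op": "step_arm", "data": {
  "steps": [
    {"dx": 0,"dy": 0,"dz": 0.005,"turn": 0},
    {"dx": 0,"dy": 0,"dz": 0.005,"turn": 0}
  ]
}}

```text
clock: 12.62
ee_pos: [0.4691, -0.076, 0.0557]
tcp_rot: [-3.122, -0.353, -0.002]
wrist_force: [1.4, 3.6, 4.4]
opening: 0.0
grip_force: 2.4
```

Request:
{"op": "step_arm", "data": {
  "steps": [
    {"dx": 0,"dy": 0,"dz": -0.1,"turn": 0},
    {"dx": 0,"dy": 0,"dz": -0.4,"turn": 0},
    {"dx": 0,"dy": 0,"dz": -0.7,"turn": 0},
    {"dx": 0,"dy": 0,"dz": -1,"turn": 0},
    {"dx": 0,"dy": 0,"dz": -1,"turn": 0},
    {"dx": 0,"dy": 0,"dz": -1,"turn": 0},
    {"dx": 0,"dy": 0,"dz": -1,"turn": 0}
  ]
}}

```text
clock: 13.2
ee_pos: [0.4679, -0.077, 0.175]
tcp_rot: [3.121, 0.351, -0.002]
wrist_force: [-0.3, 0.5, -0.2]
opening: 0.0001
grip_force: 0.0
```

```bash
python3 - <<'E'
from h import *
im=arm.get_image("scene"); cv2.imwrite("pics/s3.png",cv2.resize(im["pixels"][165:345,225:435],None,fx=3.3,fy=3.3,interpolation=cv2.INTER_CUBIC)); o=arm.get_obs(); print(o["clock"],o["ee_pos"],o["wrist_force"])
E
```

```text
13.25 [ 0.46754325 -0.0768237   0.17446276] [-0.01964926  0.63004414 -1.07300345]
```

View pics/s3.png

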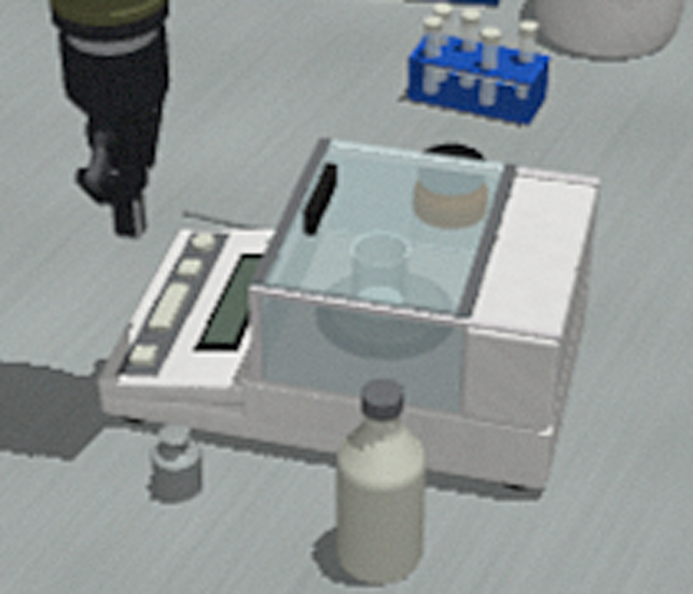

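The lid is shut, all four keys are out, the beaker and other objects are undisturbed, and the gripper is clear at crop (130,230). I'll hand in the job.

```bash
python3 -c "
from station import arm
print(arm.job_done())"
```

```text
the job is handed in; nothing more can be done
None
```

I slid the lid shut and tapped the power, tare and print keys in order, with wrist-force readings of about 5–8 N or less, then handed the job in at 13.3 s; the final picture showed nothing else disturbed, but no verdict was returned.

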